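Dispense one Petri dish and nudge it into the empty holder

ROBOT

A 7-joint arm with a two-finger parallel gripper is mounted at the origin on the work surface. World frame = base frame: x ahead of the robot, y to its left, z up, the work surface at z = 0. Lengths are in mm, angles in rad, forces in N, time in s.
With the tool pointing down it reaches from about 400 to 850 mm from the base axis. Payload 4.4 kg.
Tool frame: the origin (TCP) lies on the centre line of the jaws, within the pads' length; the fingertips stand 17 mm ahead of it and the grasp point (between the pads) lies 2 mm behind it; z points along the fingers, y is the line along which they close (so a half turn about z gives the same grasp; the last joint's range is limited). The gripper opens to 94 mm and grips with 3 to 60 N. Pads are 16 mm wide; open, the fingers measure 119 mm over their backs; the gripper's body (75 mm by 177 mm) begins 78 mm behind the grasp point.
Start: joints at [1.236, 0.628, 0.038, 1.517, -0.027, 0.996, -0.02], TCP at [172.652, -626.665, 200.778] pointing down, gripper open.
Joint ranges: [-3.06, 3.06], [-0.37, 2.12], [-1.25, 1.32], [0.18, 2.47], [-1.1, 4.24], [0.23, 1.98], [-2.94, 2.94]. Speed limits (rad/s): [2.57, 2.57, 3.14, 3.14, 3.14, 3.14, 3.14].

INTERFACE

Orientations are given as a rotation vector (axis times angle).
In Python, from plant import status, cams, job gives the robot as it stands.
- The arm moves only by the shell command python3 -m handwheel 'ROWS' [OPENING]. ROWS is JSON, a list of rows, each a list of 4 numbers: the shift along the tool's x, y, z in m, then the turn about the tool's z in degrees. A call has 1 to 5 rows; each row shifts and turns the commanded pose from where the row before left it, along the tool's axes as they then stand; what a row does not reach is not made up. A row lasts 1/8 s, in which the tool goes at most 62.5 mm and 10.7 degrees, less where a joint would pass 70% of its speed; a pose out of reach is approached as far as the arm can. A call with a gripper value outside its range is refused whole. OPENING is the opening, from 0 (shut) to 1 (fully open), set as the call begins (- or left out, the last holds). The fingers move at their own pace and stop on an object; the grip force is fixed at half the most. Time passes only in rows, so rows that do not move let the fingers close. It gives the time, the measured TCP pose, the force, the opening and the grip force at its end, in the units of the state.
- status.get_obs(): the state, without advancing time (a new reading comes with each control period).
- cams.grab_frame(name): name is "scene" or "top"; returns the picture (384x512x3 uint8, red, green, blue); there is no depth.
- cams.camera_info(name): a dict with "fx", "fy", "cx", "cy" (pixels), "eye" and "orientation" of the camera in the world. Camera axes: x right, y down, z forward; pixel columns grow to the right and rows downward; lengths in mm; the calibration is good to about 2 mm. A picture is of the moment at which its call begins. camera_info takes no time and is no camera call.
- job.job_done(): hands the job in; it is judged then, once.
The state is a dict: "t": time; "joint_positions": joint angles; "joint_velocities": joint speeds; "joint_efforts": joint torques, N m; "position": TCP position; "ee_rot": TCP orientation; "wrist_force": force on the tool from outside, world axes, zero at the start; "wrist_torque": the same for the moment, N m; "width": opening from 0.0 (shut) to 1.0 (fully open); "grasp_force": force on a finger pad.
Only numpy, scipy, OpenCV 4.12 (cv2) and the standard library are available. Lean on these libraries where they do the work, as an engineer would, in place of code of your own. Each camera call takes 0.05 s, during which the arm holds its last target. There are 200 camera calls.

TASK

Press the plunger of the Petri dish dispenser down fully, once, and let it come back up, so that a single dish is ejected; then nudge that dish aside with the fingers and slide it along the bench into the empty one of the two steel dish holders until it rests against the back stop. Only push the dish, never lift it or tip it up, leave the rest of the stack inside the dispenser, and leave the dish in the other holder and everything else on the bench where it is.

Things in the scene. Friction and masses are not known exactly. Their poses are not given: they have to be found in the camera images.
- dispenser: Dish dispenser, fixed: a square tower of clear walls (72 mm outside, 58 mm high, open on top) with a stack of three dishes, and a white housing behind it (75 mm wide, 72 mm high, from 35 to 135 mm along +x). Origin: on the bench, on the tower's axis; x points from tower to housing, z up. Dishes come out at the foot of the tower's front, 36 mm along -x.
- plunger_top (a point): Centre of the top face of the dispenser's plunger: a round black cap, 34 mm in diameter and 8 mm thick, on a steel stem that stands up from the housing, 58 mm along the dispenser's +x from its origin. The top face is 128 mm above the bench when up, 96 mm when fully pressed. The axes are those of the dispenser.
- plunger (a joint): Travel of the plunger in m: 0 up, 0.032 fully pressed straight down. Sprung (2 N at the start, 5.5 N at the end, more if fast; 8 to 10 N surely reaches its stop); returns by itself. It drives a flat slide, 14 mm high, that pushes the lowest dish 95 mm out to the front; as it comes up the slide draws back and the stack drops, so another full press would eject another dish.
- dish1_center (a point): Centre (half-way up) of the lowest dish, which the press ejects: a closed round Petri dish with white lid, 60 mm in diameter, 15 mm high, about 20 g, loose. After a full press it lies flat on the bench about 95 mm in front (-x) of the dispenser's origin, some 29 mm clear of the tower. z is its upright axis; its turn about z means nothing.
- dish2_center (a point): Centre of the second dish of the stack, same kind; it drops to the bottom of the tower and must stay inside it.
- dish3_center (a point): Centre of the third dish of the stack, same kind; it must stay in the tower.
- holder_empty: Empty dish holder, fixed left or right of the dispenser: low steel walls, 14 mm high, 3 mm thick, round a thin black mat flush with the bench: back stop at +x, two side walls 76 mm apart, open to -x. Origin: on the bench, where the centre of a dish touching the back stop lies (its face is at x = 30 mm); the side walls start at x = -16 mm. x points into the holder, y across it.
- holder_full: The other holder, of the same make, on the other side of the dispenser; same axes. A dish is already in it.
- parked_dish_center (a point): Centre of the dish that already lies in the other holder; same kind, loose; leave it alone.
- tube_rack: Green tube rack, 75 x 115 x 45 mm (53 mm with the caps), loose bystander. Origin: centre of its underside.
- tip_box: White and yellow pipette tip box, 85 x 120 x 51 mm, loose bystander. Origin: centre of its underside.
- beaker: Small glass beaker, 56 mm wide and 60 mm high, loose bystander. Origin: centre of its underside.
- marker: Marker pen lying on the bench, 130 mm long (its x), 14 mm thick, loose bystander. Origin: the middle of its underside.
- reagent: Amber bottle with blue cap, 52 mm wide and 80 mm high, loose bystander. Origin: centre of its underside.
- jar: Low jar with a white cap, 60 mm wide and 60 mm high, loose bystander. Origin: centre of its underside.
Not all that is in view belongs to the job. Leave any purple look-alike of the part that bears dish3_center alone. Leave any purple look-alike of the holder_empty alone.

How it is judged (in metres and radians):
On the way, in this order (a step that is already met when the one before it is completed fails the run):
1. the plunger is pressed fully down (value of joint plunger above 0.029 m).
2. the plunger is up again, with one dish out flat in front of the dispenser (value of joint plunger below 0.004 m and x of dish1_center in the frame of dispenser below -0.07 m and height (world z) of dish1_center below 0.01 m), for 0.1 s.
3. the dish has been slid into the empty holder (x of dish1_center in the frame of holder_empty between -0.008 and 0.006 m and y of dish1_center in the frame of holder_empty between -0.014 and 0.014 m), for 0.1 s.
At the end, for the whole second after the job is handed in: The ejected dish lies flat and at rest in the empty holder, within 8 mm of its back stop; the plunger is up again; the other two dishes are still inside the tower (within 15 mm of its axis); the dish in the other holder has moved less than 10 mm and the bystanders less than 20 mm (all of step 3 and height (world z) of dish1_center below 0.01 m and angle between dish1_center's own z axis and vertical below 0.05 rad and linear speed of dish1 below 0.02 m/s and value of joint plunger below 0.004 m and horizontal distance between each of dish2_center, dish3_center and dispenser below 0.015 m and distance of parked_dish_center from where it was at the start of the episode below 0.01 m and distance of each of tube_rack, tip_box, beaker, marker, reagent, jar from where it was at the start of the episode below 0.02 m); the robot touches nothing.
It fails at once if a second dish leaves the dispenser (horizontal distance between any of dish2_center, dish3_center and dispenser above 0.025 m).
It fails at once if the ejected dish is lifted or tipped up (height (world z) of dish1_center above 0.016 m or angle between dish1_center's own z axis and vertical above 0.4 rad).
It fails at once if a dish of the stack is lifted out (height (world z) of dish2_center above 0.035 m or height (world z) of dish3_center above 0.052 m).
It fails at once if the dish in the other holder is disturbed (distance of parked_dish_center from where it was at the start of the episode above 0.01 m).
It fails at once if a bystander is disturbed (distance of any of tube_rack, tip_box, beaker, marker, reagent, jar from where it was at the start of the episode above 0.02 m).
It also fails if it takes over 70 s, if anything falls off the work surface, if the arm or the gripper's body presses on something with over 40 N, if the wrist force passes 120 N, or if a joint passes its speed limit or range.

## Working session

There is one attempt and no reset: what is moved stays moved. The work goes in short steps, Python scripts to look and compute and a shell command to move; the robot and the scene stay as the last step left them, time stands still between calls to the robot, and variables do not carry over. Pictures are saved under pics/ and viewed, at most 10 in all, crops included, and the job is handed in when it is done.

```bash
mkdir -p pics; python3 - <<'E'
from plant import status,cams
import cv2
for n in("scene","top"):
    i=cams.grab_frame(n);cv2.imwrite(f"pics/{n}0.png",cv2.resize(i[:,:,::-1],(800,600),interpolation=cv2.INTER_CUBIC));print(cams.camera_info(n))
o=status.get_obs();print(o["t"],o["position"],o["ee_rot"])
E
```

```text
{'fx': 467.9441138980961, 'fy': 467.9441138980961, 'cx': 253.64033883245273, 'cy': 193.54648021957817, 'eye': array([1015.90867623, -548.875994  , 1091.08074754]), 'orientation': array([-2.38829682, -0.88013901,  0.28097698])}
{'fx': 499.57766375895045, 'fy': 499.57766375895045, 'cx': 262.64341634505666, 'cy': 190.31195308347887, 'eye': array([ 430.94047831,    2.12289066, 1411.85452087]), 'orientation': array([-2.19466496,  2.14165766, -0.0904025 ])}
0.1 [ 172.49981071 -626.06487256  199.94014655] [-3.11158533e+00 -4.20751545e-01  3.84417224e-04]
```

View pics/top0.png

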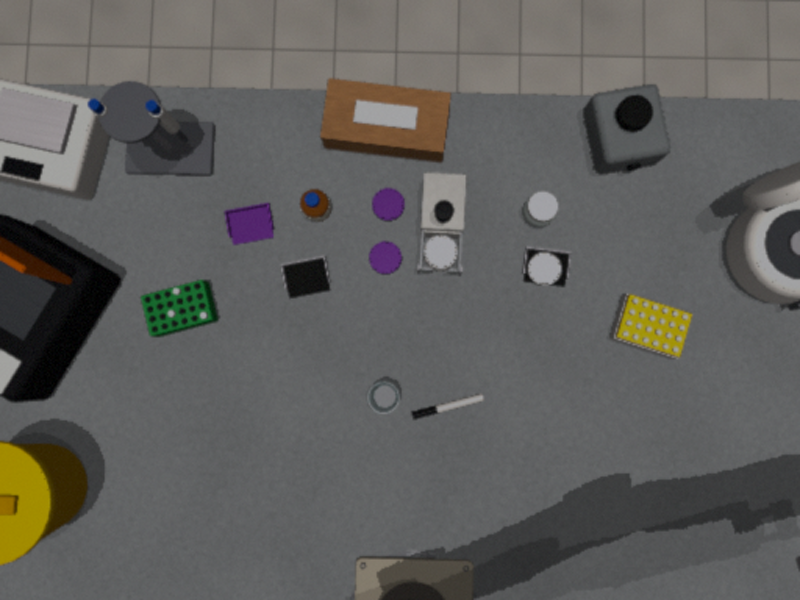

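View pics/scene0.png

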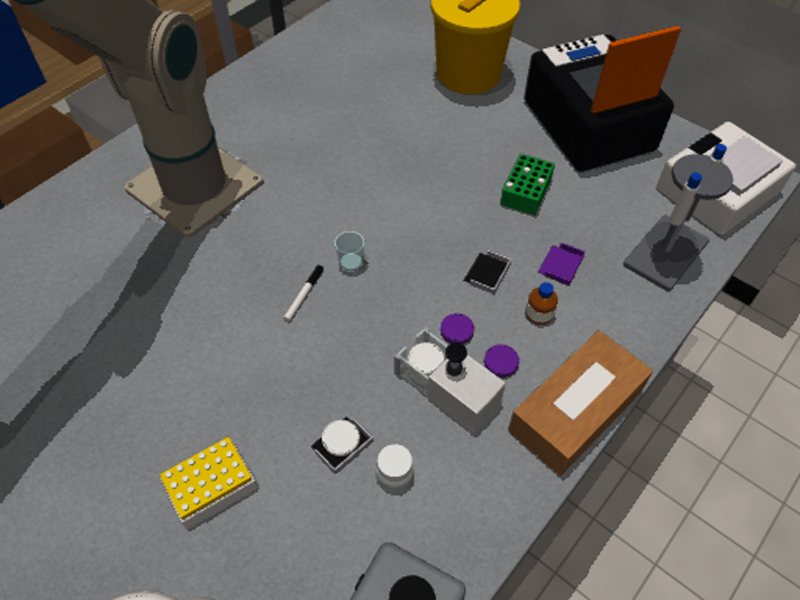

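The top view shows the tower at about (440,252) and the plunger cap at (444,211). The empty holder is at (306,277), the full holder at (545,267), and the purple look-alikes are at (385,258), (388,204) and (250,223). I'll crop in for precise pixels.

```bash
cat > h.py <<'E'
import numpy as np
from scipy.spatial.transform import Rotation as R
from plant import status,cams
def px2w(n,u,v,z):
    c=cams.camera_info(n);d=R.from_rotvec(c["orientation"]).apply([(u-c["cx"])/c["fx"],(v-c["cy"])/c["fy"],1]);e=c["eye"]
    return (e+d*(z-e[2])/d[2])[:2].round(1)
def totool(dw):
    return R.from_rotvec(status.get_obs()["ee_rot"]).inv().apply(dw)
E
python3 - <<'E'
import cv2
i=cv2.imread("pics/top0.png")
i=cv2.resize(i,(512,384),interpolation=cv2.INTER_AREA)
from plant import cams
g=cams.grab_frame("top")[:,:,::-1]
# crop u 170..310, v 105..210 -> x5.7
c=g[105:210,170:310]
cv2.imwrite("pics/crop0.png",cv2.resize(c,(784,588),interpolation=cv2.INTER_CUBIC)) # scale 5.6
E
```

```text
(no output)
```

View pics/crop0.png

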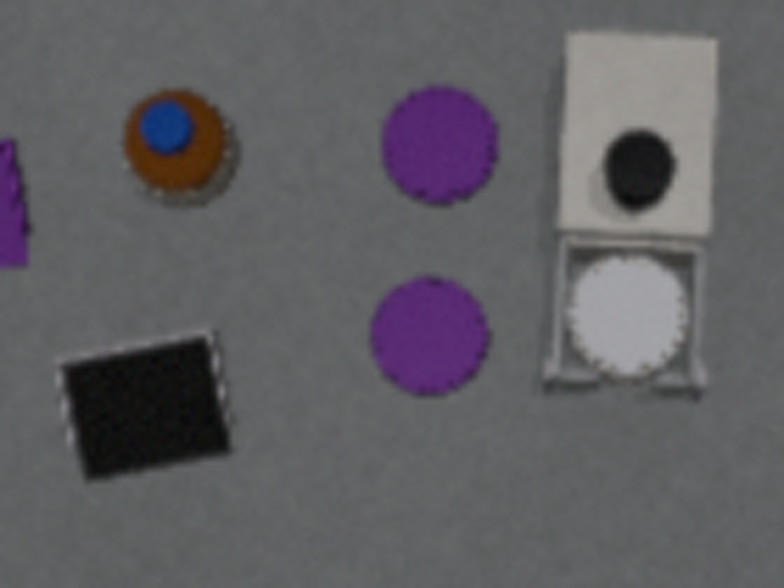

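The crop shows the cap centre at (642,162) and the housing top corners at (567,33), (717,39), (709,236) and (557,230). The holder's back corners are (60,362) and (212,332), and its front mat corners are (85,480) and (230,452).

```bash
python3 - <<'E'
from h import *
f=lambda a,b,z:px2w("top",170+(a+.5)/5.6-.5,105+(b+.5)/5.6-.5,z)
cap=f(642,160,128);H=[f(*p,72) for p in((567,33),(717,39),(709,236),(557,230))]
print("cap",cap,"H",H,"dish",f(628,315,48))
d=H[0]+H[1]-H[2]-H[3];a=np.arctan2(d[1],d[0]);m=sum(H)/4;ux=np.array([np.cos(a),np.sin(a)])
print("disp yaw",np.degrees(a),"origin",m-85*ux,"from cap",cap-58*ux,"ejected",m-180*ux, "size",np.hypot(*(H[0]-H[3])),np.hypot(*(H[0]-H[1])))
B=[f(60,362,14),f(212,332,14)];F=[f(85,480,2),f(230,452,2)]
print("holder",B,F)
w=B[0]-B[1];b=np.arctan2(w[1],w[0])-np.pi/2;v=np.array([np.cos(b),np.sin(b)])
print("yaw",np.degrees(b),"width",np.hypot(*w),"origin",(B[0]+B[1])/2-33*v,"front mid",(F[0]+F[1])/2,"purple",f(430,335,15),f(440,145,15),"scene cap",px2w("scene",455/800*512,350/600*384,128))
o=status.get_obs();print(o["position"],R.from_rotvec(o["ee_rot"]).as_matrix().round(3))
E
```

```text
cap [702.7 -35.4] H [array([776.6,   0.9]), array([775.3, -72.4]), array([677.8, -70.3]), array([679.1,   3.4])] dish [642.  -32.5]
disp yaw -1.3513421215200758 origin [642.22364036 -32.59542946] from cap [644.71613107 -34.0321754 ] ejected [547.25006195 -30.3550271 ] size 97.5320460156558 73.3115270608927
holder [array([616.6, 252.6]), array([633.6, 176.4])] [array([558.2, 239.6]), array([574.2, 166.6])]
yaw 12.576567447614543 width 78.07329889277126 origin [592.89180545 207.31444479] front mid [566.2 203.1] purple [634.6  66.2] [731.9  63.9] scene cap [698.1 -35.2]
[ 172.51795916 -626.16056747  200.10548192] [[ 0.964  0.266 -0.   ]
 [ 0.266 -0.964  0.001]
 [-0.    -0.001 -1.   ]]
```

The two views agree on the cap at about (701,-35), and the sizes match those given: housing 73x98 mm, holder 78-82 mm wide. Next I square the tool to the world axes, shut the fingers and travel.

```bash
python3 -m handwheel '[[0,0,0,7.7],[0,0,0,7.7],[0.033,-0.037,0,0],[0.033,-0.037,0,0],[0.033,-0.037,0,0]]' 0; python3 -m handwheel '[[0.033,-0.037,0,0],[0.033,-0.037,0,0],[0.033,-0.037,0,0],[0.033,-0.037,0,0],[0.033,-0.037,0,0]]'; python3 -m handwheel '[[0.033,-0.037,0,0],[0.033,-0.037,0,0],[0.033,-0.037,0,0],[0.033,-0.037,0,0],[0,0,0,0]]'
```

```text
t: 0.78
position: [272.5, -514.3, 200.5]
ee_rot: [-3.141, 0.0, 0.0]
wrist_force: [0.0, 0.1, 0.6]
width: 0.506
grasp_force: 0.0
t: 1.4
position: [437.5, -329.3, 200.7]
ee_rot: [-3.141, 0.0, 0.0]
wrist_force: [0.1, -0.6, 1.0]
width: 0.007
grasp_force: 0.0
t: 2.02
position: [571.4, -177.4, 200.2]
ee_rot: [-3.139, -0.012, -0.002]
wrist_force: [-1.4, 0.2, -0.3]
width: 0.004
grasp_force: 0.0
```

```bash
python3 -m handwheel '[[0.033,-0.036,0,0],[0.033,-0.036,0,0],[0.033,-0.035,0,0],[0.0315,-0.035,0,0],[0,0,0,0]]'; python3 -m handwheel '[[0,0,0.02,0],[0,0,0.015,0],[0,0,0,0]]'; python3 - <<'E'
from h import *; import cv2
a=cams.grab_frame("scene")[190:270,240:340,::-1]
cv2.imwrite("pics/c1.png",cv2.resize(a,(700,560),interpolation=cv2.INTER_CUBIC))
E
```

```text
t: 2.65
position: [700.3, -36.5, 199.6]
ee_rot: [-3.139, -0.008, 0.0]
wrist_force: [-1.1, 0.1, 0.1]
width: 0.003
grasp_force: 0.0
t: 3.02
position: [697.4, -42.0, 164.2]
ee_rot: [3.141, -0.002, -0.006]
wrist_force: [-0.8, 0.7, 0.5]
width: 0.004
grasp_force: 0.0
```

View pics/c1.png

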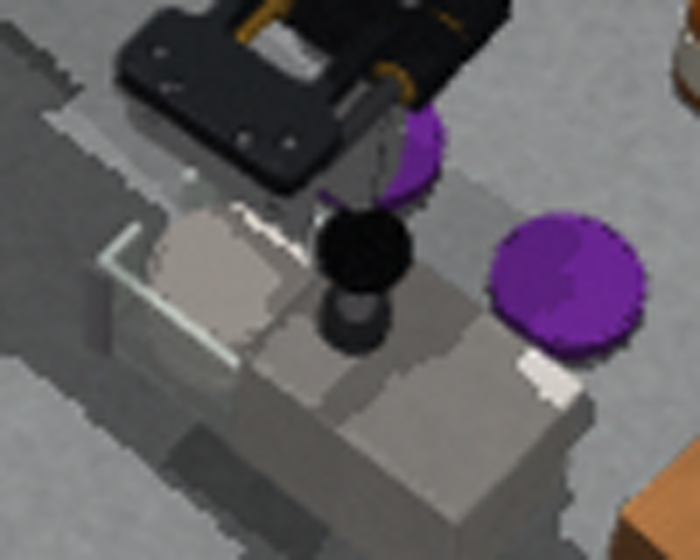

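The crop shows the cap at about (365,250) and the closed fingers just behind it, at about (360,160-205). I'll check where the fingertip should project.

```bash
python3 - <<'E'
from h import *
def w2px(n,p):
    c=cams.camera_info(n);q=R.from_rotvec(c["orientation"]).inv().apply(np.array(p)-c["eye"])
    return np.array([c["cx"]+c["fx"]*q[0]/q[2],c["cy"]+c["fy"]*q[1]/q[2]])
o=status.get_obs();p=o["position"];print(p,o["ee_rot"])
tip=p-[0,0,17]
for q in(tip,[702,-35,128],[697,-42,128]):print((w2px("scene",q)-[240,190])*7)
print("cap from scene",px2w("scene",240+365/7,190+248/7,128))
E
```

```text
[698.43452523 -41.72395038 165.36654273] [ 3.14124613e+00 -1.88182978e-03 -2.13032362e-03]
[351.18404264 219.34290461]
[367.54007477 243.91424464]
[343.60114134 249.06331638]
cap from scene [702.3 -36.9]
```

```bash
python3 -m handwheel '[[0.004,-0.0055,0.015,0],[0,0,0.006,0],[0,0,0.006,0],[0,0,0.006,0],[0,0,0.006,0]]'; python3 -m handwheel '[[0,0,0.004,0],[0,0,0.004,0],[0,0,0.004,0],[0,0,0.002,0],[0,0,0,0]]'
```

```text
t: 3.7
position: [703.2, -35.3, 126.5]
ee_rot: [3.141, -0.0, 0.0]
wrist_force: [-0.5, 0.1, -0.7]
width: 0.007
grasp_force: 0.0
t: 4.32
position: [703.0, -35.3, 113.3]
ee_rot: [3.142, -0.0, -0.0]
wrist_force: [-2.0, 0.5, 4.9]
width: 0.001
grasp_force: 2.1
```

```bash
python3 -m handwheel '[[0,0,0.002,0],[0,0,0,0]]';python3 -m handwheel '[[0,0,0.002,0],[0,0,0,0]]'
```

```text
t: 4.58
position: [703.0, -35.2, 111.3]
ee_rot: [3.142, -0.0, -0.0]
wrist_force: [-2.9, 0.4, 4.0]
width: 0.006
grasp_force: 2.5
t: 4.82
position: [703.0, -35.2, 109.5]
ee_rot: [3.142, -0.0, 0.0]
wrist_force: [-1.8, -0.4, 5.2]
width: 0.004
grasp_force: 2.8
```

```bash
python3 -m handwheel '[[0,0,0.002,0],[0,0,0,0]]';python3 -m handwheel '[[0,0,0.002,0],[0,0,0,0]]'; python3 - <<'E'
from h import *; import cv2
a=cams.grab_frame("scene")[180:275,210:340,::-1]
cv2.imwrite("pics/c2.png",cv2.resize(a,(780,570),interpolation=cv2.INTER_CUBIC))
E
```

```text
t: 5.08
position: [703.0, -35.3, 107.4]
ee_rot: [3.142, -0.0, 0.0]
wrist_force: [-2.0, 0.4, 4.3]
width: 0.002
grasp_force: 2.7
t: 5.32
position: [703.1, -35.2, 105.2]
ee_rot: [3.142, -0.0, -0.0]
wrist_force: [-1.8, -0.6, 4.9]
width: 0.006
grasp_force: 2.5
```

View pics/c2.png

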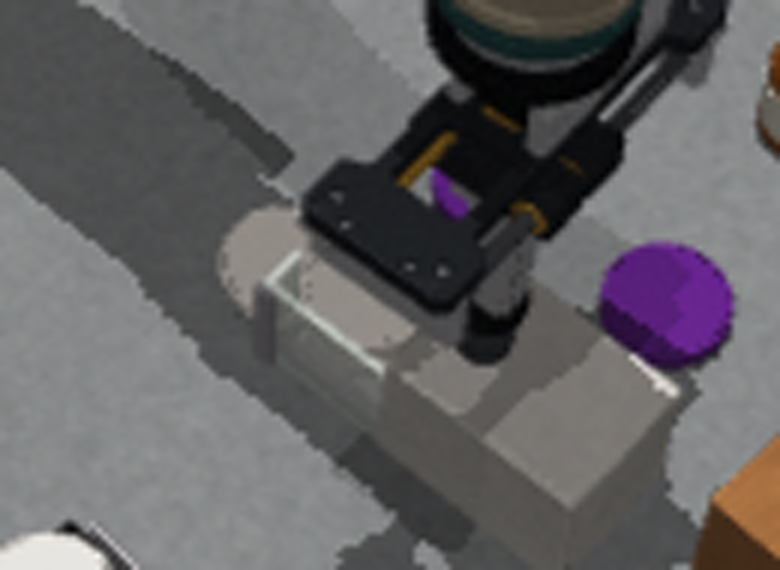

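The view shows the dish partly out at about (260,260) and the cap still above the housing, so I keep pressing.

```bash
python3 -m handwheel '[[0,0,0.003,0],[0,0,0.003,0],[0,0,0,0]]';python3 -m handwheel '[[0,0,0.002,0],[0,0,0,0]]';python3 -m handwheel '[[0,0,0.002,0],[0,0,0,0]]'
```

```text
t: 5.75
position: [703.0, -35.2, 99.0]
ee_rot: [3.142, -0.0, -0.0]
wrist_force: [-2.5, 0.2, 4.4]
width: 0.007
grasp_force: 2.3
t: 6.0
position: [703.0, -35.3, 97.0]
ee_rot: [3.142, -0.0, -0.0]
wrist_force: [-2.9, -0.5, 5.1]
width: 0.007
grasp_force: 2.4
t: 6.25
position: [703.0, -35.3, 95.1]
ee_rot: [3.142, -0.0, -0.0]
wrist_force: [-2.4, -0.4, 5.3]
width: 0.003
grasp_force: 2.6
```

```bash
python3 - <<'E'
from h import *; import cv2
a=cams.grab_frame("scene")[195:265,240:330,::-1]
b=cams.grab_frame("top")[105:195,240:320,::-1]
a=cv2.resize(a,(450,350),interpolation=cv2.INTER_CUBIC);b=cv2.resize(b,(311,350),interpolation=cv2.INTER_CUBIC)
cv2.imwrite("pics/c3.png",np.hstack([a,b]))
E
```

```text
(no output)
```

View pics/c3.png

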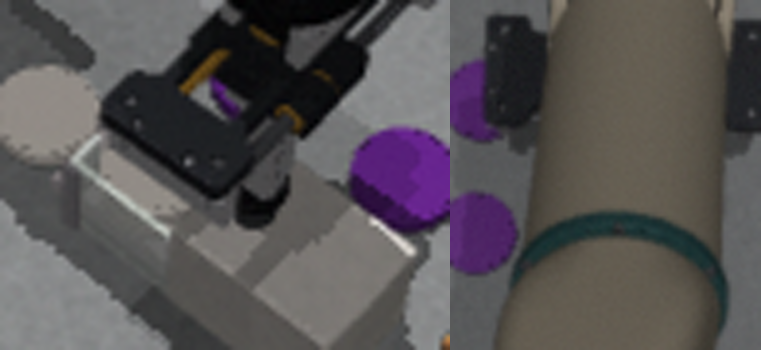

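The dish is now clear of the tower at about (48,115), and the fingers still sit on the cap at (260,205).

```bash
python3 - <<'E'
from h import *
print(px2w("scene",240+48/5,195+115/5,15))
E
python3 -m handwheel '[[0,0,0.002,0],[0,0,0,0]]';python3 -m handwheel '[[0,0,0.002,0],[0,0,0,0]]'
```

```text
[562.9 -33.2]
t: 6.6
position: [703.0, -35.2, 93.1]
ee_rot: [3.142, -0.0, -0.0]
wrist_force: [-2.1, -0.4, 5.9]
width: 0.003
grasp_force: 2.7
t: 6.85
position: [703.0, -35.3, 91.6]
ee_rot: [3.142, -0.0, -0.0]
wrist_force: [-3.4, -0.4, 8.1]
width: 0.003
grasp_force: 4.0
```

```bash
python3 -m handwheel '[[0,0,0.001,0],[0,0,0,0]]';python3 -m handwheel '[[0,0,0.0015,0],[0,0,0,0]]'
```

```text
t: 7.1
position: [703.1, -35.2, 91.6]
ee_rot: [-3.142, 0.0, -0.001]
wrist_force: [-5.6, -0.1, 12.5]
width: 0.001
grasp_force: 6.4
t: 7.35
position: [703.1, -35.2, 91.5]
ee_rot: [-3.141, 0.0, -0.001]
wrist_force: [-8.2, 0.6, 19.6]
width: 0.004
grasp_force: 10.0
```

The stop is reached: the force rises with no further motion. Now I rise and back off over the front.

```bash
python3 -m handwheel '[[0,0,-0.006,0],[0,0,-0.012,0],[0,0,-0.02,0],[0,0,-0.03,0],[0,0,-0.03,0]]'; python3 -m handwheel '[[-0.04,0.03,-0.02,0],[-0.05,0.03,0,0],[-0.05,0.03,0,0],[-0.05,0.03,0,0],[0,0,0,0]]'; python3 - <<'E'
from h import *; import cv2
b=cams.grab_frame("top")[105:230,170:310,::-1];a=cams.grab_frame("scene")[140:290,190:340,::-1]
cv2.imwrite("pics/c4.png",np.hstack([cv2.resize(b,(400,357),interpolation=cv2.INTER_CUBIC),cv2.resize(a,(357,357),interpolation=cv2.INTER_CUBIC)]))
E
```

```text
t: 7.98
position: [703.6, -35.2, 188.0]
ee_rot: [3.142, -0.0, 0.002]
wrist_force: [0.4, -1.1, -0.2]
width: 0.005
grasp_force: 0.0
t: 8.6
position: [509.5, -158.7, 207.6]
ee_rot: [3.14, -0.011, -0.002]
wrist_force: [0.6, 0.6, 0.5]
width: 0.003
grasp_force: 0.0
```

View pics/c4.png

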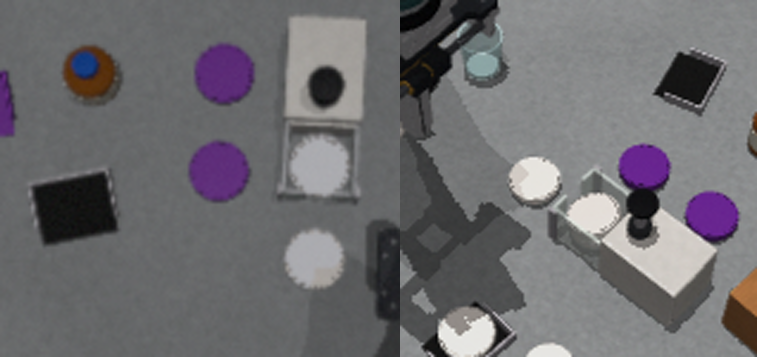

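The plunger is up again and three round lids are accounted for. The ejected dish is at crop (315,260) in front of the tower, and the rest of the stack is inside. I'll push with the two fingers part-open, as a fork.

```bash
python3 - <<'E'
from h import *
d=px2w("top",170+315/2.857,105+260/2.857,15)
g=np.array([505,187.5]);u=(g-d)/np.hypot(*(g-d));o=status.get_obs()
print("dish",d,"scene",px2w("scene",190+134.5/2.38,140+180/2.38,15),"dir",np.degrees(np.arctan2(u[1],u[0])),"len",np.hypot(*(g-d)),"start",d-60*u,"beaker",px2w("top",384*.64,397*.64,0))
print(o["position"],o["joint_positions"].round(2) if hasattr(o["joint_positions"],"round") else o["joint_positions"])
E
python3 -m handwheel '[[0,0,0,9.9],[0,0,0,9.9],[0,0,0,9.9],[0,0,0,9.9],[0,0,0,0]]' 0.43
```

```text
dish [547.4 -31.3] scene [551.5 -32.9] dir 100.967089592418 len 222.8703659080767 start [558.81470733 -90.20419727] beaker [382.8  61.5]
[ 514.19647171 -155.37029732  207.47529752] [ 0.17  0.46  0.1   1.83 -0.06  0.85 -1.27]
t: 9.32
position: [515.0, -153.8, 206.3]
ee_rot: [-2.958, 1.057, -0.002]
wrist_force: [0.8, 0.1, -0.4]
width: 0.431
grasp_force: 0.0
```

```bash
python3 -m handwheel '[[0,0,0,9.9],[0,0,0,9.9],[0,0,0,9.9],[0,0,0,9.9],[0,0,0,0]]'; python3 - <<'E'
from h import *
o=status.get_obs();print(o["joint_positions"],R.from_rotvec(o["ee_rot"]).as_matrix().round(3))
print(totool(np.array([559,-93,207])-o["position"]))
E
```

```text
t: 9.95
position: [514.1, -154.4, 206.2]
ee_rot: [2.427, -1.995, 0.001]
wrist_force: [0.1, -0.2, 0.3]
width: 0.427
grasp_force: 0.0
[-0.08574905  0.49824443  0.48432361  1.83725191 -0.29340185  0.87686692
 -2.40901339] [[ 0.193 -0.981  0.   ]
 [-0.981 -0.193 -0.   ]
 [ 0.    -0.    -1.   ]]
[-51.5734302  -55.97983874  -0.80433407]
```

Joint 7 would run close to its limit this way round, so I turn half a turn back; the fork is symmetric.

```bash
for i in 1 2 3; do python3 -m handwheel '[[0,0,0,-10],[0,0,0,-10],[0,0,0,-10],[0,0,0,-10],[0,0,0,-10]]' >/dev/null; done; python3 -m handwheel '[[0,0,0,-10],[0,0,0,-10],[0,0,0,-10],[0,0,0,0]]'; python3 - <<'E'
from h import *
o=status.get_obs();print(o["joint_positions"],R.from_rotvec(o["ee_rot"]).as_matrix().round(3))
print(totool(np.array([559,-93,207])-o["position"]))
E
```

```text
t: 12.32
position: [513.7, -155.1, 206.5]
ee_rot: [1.999, 2.422, 0.002]
wrist_force: [0.1, 0.3, -0.2]
width: 0.432
grasp_force: 0.0
[ 0.50373186  0.47978365 -0.38366369  1.82110711  0.2247934   0.88240163
  0.20654251] [[-0.19   0.982  0.001]
 [ 0.982  0.19   0.   ]
 [ 0.     0.001 -1.   ]]
[52.39564522 56.25193633 -0.41065659]
```

```bash
python3 -m handwheel '[[0.026,0.028,0.03,0],[0.026,0.028,0.03,0],[0,0,0.04,0],[0,0,0.04,0],[0,0,0,0]]'; python3 -m handwheel '[[0,0,0.015,0],[0,0,0.01,0],[0,0,0,0]]'; python3 - <<'E'
from h import *; import cv2
o=status.get_obs();p=o["position"];print(p)
c=cams.camera_info("scene");q=R.from_rotvec(c["orientation"]).inv().apply(p-[0,0,17]-c["eye"])
u,v=c["cx"]+c["fx"]*q[0]/q[2],c["cy"]+c["fy"]*q[1]/q[2];print((u-195)*6,(v-185)*6)
a=cams.grab_frame("scene")[185:285,195:325,::-1]
cv2.imwrite("pics/c5.png",cv2.resize(a,(780,600),interpolation=cv2.INTER_CUBIC))
E
```

```text
t: 12.95
position: [556.3, -93.1, 64.0]
ee_rot: [-1.999, -2.417, 0.005]
wrist_force: [-0.4, -0.1, 0.2]
width: 0.431
grasp_force: 0.0
t: 13.32
position: [558.3, -93.7, 41.3]
ee_rot: [-2.003, -2.42, 0.0]
wrist_force: [-0.2, -0.7, 0.8]
width: 0.431
grasp_force: 0.0
[558.34653442 -93.73819681  41.26070206]
230.456044216103 268.9450393787709
```

View pics/c5.png

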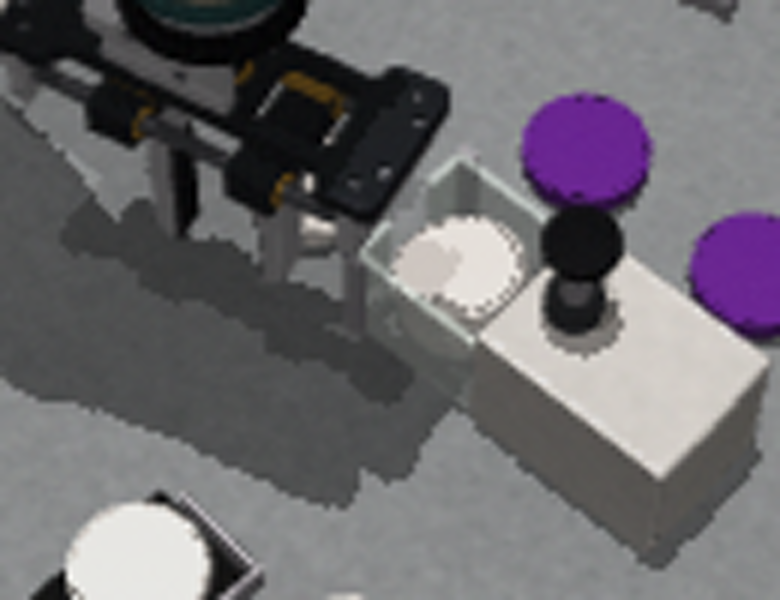

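The fingertips at (183,238) and (277,290) match the prediction, so at this opening the tips stand about 17 mm ahead. They sit behind the dish, so I lower to about 6 mm above the bench.

```bash
python3 -m handwheel '[[0,0,0.01,0],[0,0,0.006,0],[0,0,0.002,0],[0,0,0,0]]'; python3 -m handwheel '[[0.012,0,0,0],[0.012,0,0,0],[0.01,0,0,0],[0.01,0,0,0],[0,0,0,0]]'
```

```text
t: 13.88
position: [558.3, -93.5, 23.1]
ee_rot: [-2.002, -2.42, 0.0]
wrist_force: [-0.3, 0.3, -1.1]
width: 0.428
grasp_force: 0.0
t: 14.5
position: [550.1, -49.0, 23.4]
ee_rot: [-2.0, -2.422, -0.001]
wrist_force: [0.4, -0.5, -0.5]
width: 0.429
grasp_force: 0.0
```

```bash
python3 -m handwheel '[[0.012,0,0,0],[0.015,0,0,0],[0.015,0,0,0],[0.015,0,0,0],[0.012,0,0,0]]'; python3 -m handwheel '[[0.015,0,0,0],[0.015,0,0,0],[0.012,0,0,0],[0.008,0,0,0],[0,0,0,0]]'; cat >> h.py <<'E'
import cv2
def blobs(n):
    g=cams.grab_frame(n).astype(int);m=((g.min(2)>150)&(g.max(2)-g.min(2)<40)).astype(np.uint8)
    k,l,s,c=cv2.connectedComponentsWithStats(m)
    return [(s[i,4],*c[i].round(1),px2w(n,*c[i],15)) for i in range(1,k) if 40<s[i,4]<900]
E
python3 - <<'E'
from h import *
for n in("top","scene"):
    print(n)
    for b in blobs(n):
        if 400<b[3][0]<750 and -260<b[3][1]<300:print(b)
E
```

```text
t: 15.12
position: [537.0, 18.9, 23.3]
ee_rot: [-2.001, -2.422, -0.0]
wrist_force: [0.1, 0.0, -0.1]
width: 0.434
grasp_force: 0.0
t: 15.75
position: [527.8, 67.2, 23.3]
ee_rot: [-2.001, -2.422, -0.0]
wrist_force: [-0.0, -0.0, -0.2]
width: 0.43
grasp_force: 0.0
top
(np.int32(185), np.float64(276.0), np.float64(128.2), array([740.2, -15.1]))
(np.int32(252), np.float64(347.3), np.float64(131.2), array([ 736.3, -217.3]))
(np.int32(79), np.float64(292.0), np.float64(140.2), array([706.9, -61.2]))
(np.int32(288), np.float64(281.4), np.float64(163.0), array([641. , -32.6]))
(np.int32(284), np.float64(348.3), np.float64(171.4), array([ 621.3, -221.1]))
(np.int32(129), np.float64(282.7), np.float64(191.9), array([559.2, -37.9]))
scene
(np.int32(141), np.float64(246.4), np.float64(218.6), array([557.5, -40.4]))
(np.int32(411), np.float64(217.3), np.float64(279.2), array([ 619.6, -222.8]))
(np.int32(374), np.float64(252.1), np.float64(294.1), array([ 711.7, -196.5]))
```

```bash
python3 - <<'E'
from h import *
b=cams.grab_frame("top")[105:230,170:310,::-1];a=cams.grab_frame("scene")[150:275,190:330,::-1]
cv2.imwrite("pics/c6.png",np.hstack([cv2.resize(x,(400,357),interpolation=cv2.INTER_CUBIC) for x in(b,a)]))
E
```

```text
(no output)
```

View pics/c6.png

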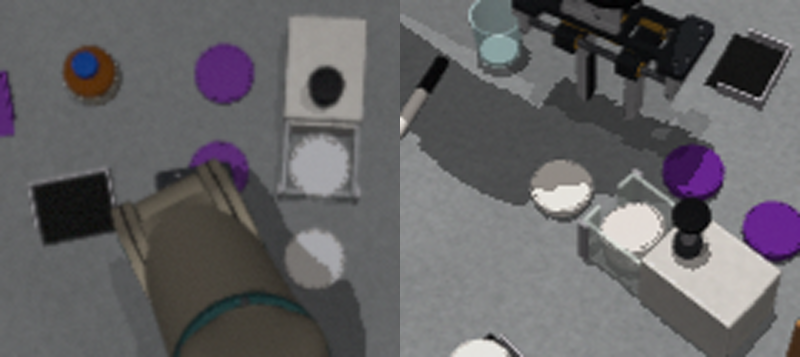

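The dish is unmoved at (315,260) and the fingers are beyond it, so they passed over it: the true tips are about 20 mm higher than the reading says, as the press also hinted. Nothing was disturbed. I'll probe for the bench here, in the clear.

```bash
python3 - <<'E'
from h import *
for z in(0,6,15,27,35):print(z,px2w("scene",263.9,187.5,z))
E
python3 -m handwheel '[[0,0,0.006,0],[0,0,0,0]]'; python3 -m handwheel '[[0,0,0.005,0],[0,0,0,0]]';  python3 -m handwheel '[[0,0,0.004,0],[0,0,0,0]]'
```

```text
0 [519.9  79.9]
6 [522.6  76.5]
15 [526.7  71.3]
27 [532.1  64.4]
35 [535.8  59.8]
t: 16.2
position: [527.5, 66.1, 16.7]
ee_rot: [-2.003, -2.42, 0.001]
wrist_force: [-0.6, 0.3, -0.3]
width: 0.433
grasp_force: 0.0
t: 16.45
position: [527.6, 66.4, 11.9]
ee_rot: [-2.002, -2.42, 0.001]
wrist_force: [-0.6, 0.8, 0.2]
width: 0.429
grasp_force: 0.0
t: 16.7
position: [527.7, 66.5, 8.0]
ee_rot: [-2.002, -2.421, 0.001]
wrist_force: [-0.1, -0.0, 0.4]
width: 0.432
grasp_force: 0.0
```

```bash
python3 -m handwheel '[[0,0,0.003,0],[0,0,0,0]]'; python3 -m handwheel '[[0,0,0.003,0],[0,0,0,0]]';  python3 -m handwheel '[[0,0,0.002,0],[0,0,0,0]]';  python3 -m handwheel '[[0,0,0.002,0],[0,0,0,0]]'
```

```text
t: 16.95
position: [527.7, 66.5, 5.1]
ee_rot: [-2.002, -2.421, 0.0]
wrist_force: [-0.2, 0.4, 0.7]
width: 0.43
grasp_force: 0.0
t: 17.2
position: [527.7, 66.5, 2.1]
ee_rot: [-2.002, -2.42, 0.0]
wrist_force: [-0.1, -0.3, 0.1]
width: 0.429
grasp_force: 0.0
t: 17.45
position: [527.8, 66.5, 0.2]
ee_rot: [-2.003, -2.421, 0.0]
wrist_force: [-0.1, -0.5, 0.5]
width: 0.429
grasp_force: 0.0
t: 17.7
position: [527.8, 66.5, -1.9]
ee_rot: [-2.002, -2.421, 0.0]
wrist_force: [-0.1, -0.1, 0.7]
width: 0.432
grasp_force: 0.0
```

Confirmed: there is no contact even at TCP z = -2, so the tips sit at roughly TCP + 4 mm. I'll lift, go back over behind the dish, and push with TCP z near 1.

```bash
python3 -m handwheel '[[0,0,-0.03,0],[0,0,-0.03,0],[-0.04,0,0,0],[-0.042,0,0,0],[-0.04,0,0,0]]'; python3 -m handwheel '[[-0.04,0,0,0],[0,0,0,0],[0,0,0,0]]';python3 - <<'E'
from h import *
o=status.get_obs();print(totool(np.array([559,-93,1])-o["position"]))
E
```

```text
t: 18.32
position: [551.0, -54.7, 58.5]
ee_rot: [2.002, 2.42, 0.0]
wrist_force: [1.3, -0.8, 0.2]
width: 0.433
grasp_force: 0.0
t: 18.7
position: [558.0, -91.8, 58.2]
ee_rot: [-2.002, -2.42, -0.001]
wrist_force: [-0.7, 0.5, -0.1]
width: 0.429
grasp_force: 0.0
[-1.39100864  0.74499549 57.22488077]
```

```bash
python3 -m handwheel '[[-0.001,0,0.03,0],[0,0,0.02,0],[0,0,0.007,0],[0,0,0,0]]'; python3 -m handwheel '[[0.012,0,0,0],[0.012,0,0,0],[0.008,0,0,0],[0.006,0,0,0],[0.006,0,0,0]]';  python3 -m handwheel '[[0.01,0,0,0],[0.01,0,0,0],[0.01,0,0,0],[0.006,0,0,0],[0,0,0,0]]'; python3 - <<'E'
from h import *
for n in("top","scene"):
    g=cams.grab_frame(n);cv2.imwrite(f"pics/{n}7.png",g[:,:,::-1])
    print(n,[b for b in blobs(n) if 450<b[3][0]<610 and -100<b[3][1]<100])
E
```

```text
t: 19.2
position: [558.3, -92.3, 1.2]
ee_rot: [-2.0, -2.422, -0.0]
wrist_force: [0.3, 0.3, -0.3]
width: 0.432
grasp_force: 0.0
t: 19.82
position: [550.2, -50.3, 1.4]
ee_rot: [2.002, 2.42, -0.0]
wrist_force: [0.2, -0.8, 0.4]
width: 0.431
grasp_force: 0.3
t: 20.45
position: [543.3, -14.2, 1.3]
ee_rot: [-2.001, -2.422, -0.0]
wrist_force: [0.5, -0.3, 0.8]
width: 0.43
grasp_force: 0.0
top [(np.int32(51), np.float64(256.7), np.float64(200.9), array([532.1,  34.4]))]
scene []
```

The dish is moving now: its lit part has gone to about (532,34). I continue.

```bash
python3 -m handwheel '[[0.01,0,0,0],[0.012,0,0,0],[0.012,0,0,0],[0.012,0,0,0],[0.012,0,0,0]]'; python3 -m handwheel '[[0.012,0,0,0],[0.012,0,0,0],[0.012,0,0,0],[0.012,0,0,0],[0.012,0,0,0]]';python3 -m handwheel '[[0.012,0,0,0],[0.012,0,0,0],[0.012,0,0,0],[0.01,0,0,0],[0.006,0,0,0]]';python3 -m handwheel '[[0.004,0,0,0],[0,0,0,0],[-0.02,0,0,0],[-0.02,0,-0.02,0],[-0.01,0,-0.04,0]]'; python3 -m handwheel '[[-0.04,-0.03,-0.03,0],[-0.04,-0.04,0,0],[0,-0.04,0,0],[0,0,0,0]]'
python3 - <<'E'
from h import *
for n in("top","scene"):
    print(n,[b for b in blobs(n) if 400<b[3][0]<610 and 50<b[3][1]<300])
E
```

```text
t: 21.28
position: [532.4, 43.1, 1.3]
ee_rot: [-2.002, -2.421, -0.0]
wrist_force: [-0.2, -0.7, -0.0]
width: 0.427
grasp_force: 0.1
t: 21.9
position: [521.2, 101.7, 1.3]
ee_rot: [2.002, 2.421, 0.0]
wrist_force: [-0.9, 0.3, -0.9]
width: 0.428
grasp_force: 0.1
t: 22.52
position: [511.4, 152.8, 1.3]
ee_rot: [-2.002, -2.421, -0.0]
wrist_force: [-1.4, -0.6, -0.3]
width: 0.429
grasp_force: 0.1
t: 23.15
position: [519.1, 104.4, 60.7]
ee_rot: [-2.004, -2.417, 0.006]
wrist_force: [0.0, -0.2, -0.6]
width: 0.43
grasp_force: 0.0
t: 23.65
position: [423.6, 5.6, 91.4]
ee_rot: [-2.005, -2.417, 0.005]
wrist_force: [1.0, 1.5, -0.0]
width: 0.432
grasp_force: 0.0
top [(np.int32(292), np.float64(202.1), np.float64(208.7), array([506.4, 186.9]))]
scene [(np.int32(243), np.float64(282.5), np.float64(159.9), array([503.7, 185.6]))]
```

The dish is where planned, at (505,187) in both views, facing the holder. Now I turn the fork to yaw 13° and go behind it.

```bash
python3 -m handwheel '[[0,0,0,10],[0,0,0,10],[0,0,0,10],[0,0,0,10],[0,0,0,10]]' >/dev/null; python3 -m handwheel '[[0,0,0,10],[0,0,0,10],[0,0,0,10],[0,0,0,8],[0,0,0,0]]'; python3 - <<'E'
from h import *
o=status.get_obs();print(o["joint_positions"].round(2),R.from_rotvec(o["ee_rot"]).as_matrix().round(3)[0])
print(totool(np.array([447,173,91])-o["position"]))
E
```

```text
t: 25.0
position: [428.7, 8.3, 91.2]
ee_rot: [3.121, 0.355, 0.002]
wrist_force: [-0.2, 0.5, 0.1]
width: 0.428
grasp_force: 0.0
[-0.21  0.52  0.18  2.22 -0.22  0.41 -1.2 ] [0.974 0.224 0.001]
[  54.82945355 -156.38973269    0.17300077]
```

```bash
python3 -m handwheel '[[0.011,-0.031,0,0],[0.011,-0.031,0,0],[0.011,-0.031,0,0],[0.011,-0.031,0,0],[0.011,-0.032,0,0]]'; python3 -m handwheel '[[0,0,0.03,0],[0,0,0,0],[0,0,0,0]]';python3 - <<'E'
from h import *
o=status.get_obs();print(totool(np.array([447,173,1.3])-o["position"]))
print([b for b in blobs("scene") if 400<b[3][0]<610 and 50<b[3][1]<300])
E
```

```text
t: 25.62
position: [447.1, 173.7, 91.2]
ee_rot: [-3.121, -0.356, -0.001]
wrist_force: [-0.4, -0.4, 0.3]
width: 0.429
grasp_force: 0.0
t: 26.0
position: [446.6, 171.6, 61.6]
ee_rot: [3.122, 0.351, 0.0]
wrist_force: [0.5, -0.4, 0.2]
width: 0.432
grasp_force: 0.0
[ 0.64480722 -1.31113222 60.33904837]
[]
```

```bash
python3 -m handwheel '[[0,-0.001,0.03,0],[0,0,0.022,0],[0,0,0.008,0],[0,0,0,0]]'; python3 -m handwheel '[[0.012,0,0,0],[0.01,0,0,0],[0.008,0,0,0],[0.008,0,0,0],[0.01,0,0,0]]';  python3 -m handwheel '[[0.01,0,0,0],[0.012,0,0,0],[0.012,0,0,0],[0.01,0,0,0],[0.008,0,0,0]]'; python3 -m handwheel '[[0.006,0,0,0],[0.004,0,0,0],[0.002,0,0,0],[0,0,0,0]]'; python3 - <<'E'
from h import *
o=status.get_obs();print(totool(np.array([564,200,1.3])-o["position"]))
E
```

```text
t: 26.55
position: [446.3, 172.6, 1.6]
ee_rot: [3.122, 0.35, 0.0]
wrist_force: [-0.4, -0.5, 0.1]
width: 0.428
grasp_force: 0.0
t: 27.18
position: [493.0, 183.6, 1.3]
ee_rot: [3.122, 0.35, -0.001]
wrist_force: [-0.9, 0.7, 0.8]
width: 0.428
grasp_force: 0.5
t: 27.8
position: [544.2, 195.2, 1.2]
ee_rot: [3.122, 0.35, 0.0]
wrist_force: [-0.7, -0.1, 0.7]
width: 0.435
grasp_force: 0.5
t: 28.3
position: [555.3, 197.7, 1.3]
ee_rot: [-3.122, -0.35, -0.0]
wrist_force: [0.3, 0.2, -0.3]
width: 0.426
grasp_force: 0.0
[ 8.99147584 -0.31403402 -0.01899514]
```

```bash
for i in 1 2; do python3 -m handwheel '[[0.002,0,0,0],[0.001,0,0,0],[0,0,0,0]]'|grep -v -e ee -e width; done; python3 -m handwheel '[[0.002,0,0,0],[0,0,0,0]]'; python3 -m handwheel '[[0.001,0,0,0],[0,0,0,0]]'
```

```text
t: 28.68
position: [558.3, 198.4, 1.3]
wrist_force: [0.5, -0.4, 0.3]
grasp_force: 0.0
t: 29.05
position: [561.2, 199.1, 1.3]
wrist_force: [-0.5, -1.0, -0.3]
grasp_force: 0.0
t: 29.3
position: [563.2, 199.5, 1.3]
ee_rot: [-3.122, -0.35, -0.0]
wrist_force: [0.2, 0.2, -0.4]
width: 0.43
grasp_force: 0.0
t: 29.55
position: [564.1, 199.7, 1.3]
ee_rot: [-3.122, -0.35, -0.0]
wrist_force: [0.5, -0.4, -0.4]
width: 0.427
grasp_force: 0.0
```

```bash
for i in 1 2 3; do python3 -m handwheel '[[0.001,0,0,0],[0,0,0,0]]'|grep -e pos -e force; done
```

```text
position: [565.1, 200.0, 1.3]
wrist_force: [0.8, 0.2, 0.2]
grasp_force: 0.0
position: [565.5, 200.0, 1.2]
wrist_force: [-0.9, -0.4, 0.5]
grasp_force: 0.5
position: [565.7, 200.1, 1.1]
wrist_force: [-3.8, 0.0, 2.2]
grasp_force: 1.6
```

```bash
python3 - <<'E'
from h import *
for n in("top","scene"):print(n,[b for b in blobs(n) if 500<b[3][0]<650 and 150<b[3][1]<260])
E
```

```text
top []
scene []
```

Contact with the back stop: the motion stalls and the force reaches 3.8 N. I retreat straight back, lift, and check.

```bash
python3 -m handwheel '[[-0.003,0,0,0],[-0.01,0,0,0],[-0.03,0,0,0],[-0.02,0,-0.03,0],[0,0,-0.05,0]]'|grep pos; python3 -m handwheel '[[-0.01,0.04,-0.03,0],[-0.01,0.05,-0.02,0],[0,0.05,0,0],[0,0.04,0,0],[0,0,0,0]]'
python3 - <<'E'
from h import *
b=cams.grab_frame("top")[105:230,170:310,::-1];a=cams.grab_frame("scene")[120:245,220:360,::-1]
cv2.imwrite("pics/c8.png",np.hstack([cv2.resize(x,(400,357),interpolation=cv2.INTER_CUBIC) for x in(b,a)]))
for n in("top","scene"):print(n,[b for b in blobs(n) if 450<b[3][0]<650 and -250<b[3][1]<300])
E
```

```text
position: [502.5, 185.6, 80.9]
t: 31.65
position: [526.7, 2.3, 131.8]
ee_rot: [3.121, 0.34, 0.004]
wrist_force: [0.6, 1.2, 0.3]
width: 0.43
grasp_force: 0.0
top [(np.int32(286), np.float64(348.3), np.float64(171.5), array([ 621.2, -221.1])), (np.int32(290), np.float64(196.1), np.float64(176.9), array([595.6, 207.1]))]
scene [(np.int32(247), np.float64(311.0), np.float64(171.6), array([594.4, 205.1])), (np.int32(409), np.float64(217.3), np.float64(279.1), array([ 619.6, -222.7]))]
```

View pics/c8.png

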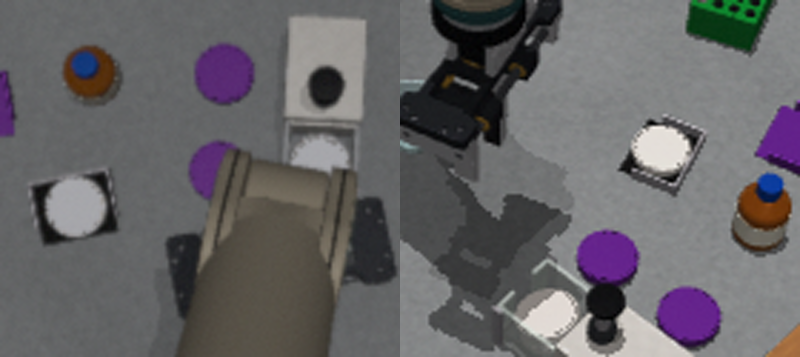

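The picture shows the dish in the holder at (75,207), centred between the walls and against the back stop. The plunger is up, the stack is in the tower, and the arm is clear. Handing in.

```bash
python3 -c "
from plant import job;print(job.job_done())"
```

```text
the job is handed in; nothing more can be done
None
```

I pressed the plunger fully once and slid the ejected dish into the empty holder against its back stop. In the last pictures the plunger is up and the stack, parked dish and purple look-alikes are in place. The job was handed in at about 32 s; no verdict came back.

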